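# Mesh a splined drive shaft in its socket and hold it home

### The job

On the drive unit, throw the guard lever into the front notch, the one marked by two studs, so that the guard swings fully off the socket. Then pick up the splined drive shaft, turn it until its four teeth match the cross-shaped socket, slide it fully home against the spring and finish while still holding it pressed down there. Do not disturb the dropper bottle, the label roll or the stopper standing about.

Things in the scene. Friction and masses are not known exactly. Their poses are not given: they have to be found in the camera images.
- drive_unit: Fixed low grey gearbox, 130 mm (its x) by 200 mm (its y), top 45 mm above the desk; origin under its centre on the desk. Its -x side with cooling ribs faces the robot, give or take its yaw. On top, toward its +y end, a steel collar holds the splined socket; toward its -y end is the guard lever, whose guard is a 64 mm disc lying 94 to 99 mm above the desk.
- guard_lever (a joint): Turns about a vertical axis, clockwise from above as it grows from 0 to 1.2 rad. A spring draws it into notches at 0 (far from the robot, guard over the socket), 0.6 (guard still half over it) and 1.2 (front, marked by two steel studs; end stop; guard clear). Starts in notch 0. Leaving a notch takes about 4 N at the knob, less on the humps; past 1.0 it snaps into the front notch.
- lever_knob (a point): Centre of the lever's upright round black knob, 20 mm diameter, 40 mm tall (from 98 to 138 mm above the desk; this point is at 123 mm), 80 mm from the hinge axis; moves with the lever.
- lever_hinge (a point): Point on the vertical axis of the guard lever, at the height of the knob's point (123 mm above the desk); a 28 mm hub, up to 111 mm high, surrounds the axis.
- marked_notch (a point): Where the knob's point is when the lever lies in the marked front notch. Fixed on the drive unit.
- socket_mouth (a point): Centre of the socket's mouth, on the flat top of the steel collar (64 mm diameter), 90 mm above the desk; z up. The bore is a cross of two slots along this point's x and y, each 13 mm wide, 43 mm end to end, 45 mm deep; it repeats every quarter turn. The collar is stiff to turn (0.6 N m), stays put under a lightly pressed shaft, and stands at another angle each run.
- spring_pad (a joint): Brass spring pad on the floor of the socket, travel in m, 0 to 0.010, growing as it is pushed down. At 0 its top is 33 mm below the mouth; it starts to yield at 4 N, more than the shaft's weight, and with the shaft fully home it reads about 0.007 and pushes back with about 9 N.
- shaft_grip (a point): Centre of the loose shaft's square black grip, 88 mm above its foot; z runs up the shaft. Grip 30 x 30 mm, 46 mm tall (65 to 111 mm above the foot), flats facing along x and y; a 22 mm steel cap makes the shaft 116 mm tall. 0.13 to 0.25 kg. Starts upright on the desk, left of the heating mantle (fixed 283 mm dome, 135 mm tall, centred at x 0.48, y 0.03: carry over it).
- shaft_foot (a point): Centre of the underside of the shaft's splined foot. Four steel teeth form a cross along x and y of this point, 36 mm end to end, each 10 mm thick, 40 mm tall, lower ends half-round. Above them is a 42 mm round flange, 7 mm thick. When home, its underside (40 mm above the foot) rests on the collar and the foot is 40 mm below the mouth.
- dropper_bottle: Small amber bottle with black cap, 36 mm diameter, 77 mm tall, upright; origin under its centre. Bystander.
- paper_roll: Roll of blank labels standing on end, 73 x 86 mm, 62 mm tall; origin under its centre. Bystander.
- stopper: Ribbed plastic stopper, 27 mm diameter, 12 mm tall; origin under its centre. Bystander.

How it is judged:
By the outcome, as a careful person would: the job done as asked, in the order asked, and still so for the second after the job is handed in, while the arm keeps its last pose, push and grip.
It also fails if it takes over 58 s, if anything falls off the work surface, if the arm or the gripper's body presses on something with over 40 N, if the wrist force passes 120 N, or if a joint passes its speed limit or range.

### The arm

A 6-joint arm with a two-finger parallel gripper is mounted at the origin on a cart in front of the work surface, level with it; the furniture and walls round the work are solid. World frame = base frame: x ahead of the robot, y to its left, z up, the work surface at z = 0. Lengths are in m, angles in rad, forces in N, time in s.
With the tool pointing down it reaches from about 0.375 to 0.975 m from the base axis. Payload 3.8 kg.
Tool frame: the origin (TCP) lies on the centre line of the jaws, within the pads' length; the fingertips stand 14 mm ahead of it and the grasp point (between the pads) lies 5 mm behind it; z points along the fingers, y is the line along which they close (so a half turn about z gives the same grasp; the last joint's range is limited). The gripper opens to 85 mm and grips with 20 to 120 N. Pads are 22 mm wide; open, the fingers measure 114 mm over their backs; the gripper's body (76 mm by 85 mm) begins 54 mm behind the grasp point. The pads swing forward as they close: fully open they stand 13 mm farther back than shut.
Start: joints at [1.116, 0.264, 1.604, -0, 1.274, -0.037], TCP at [0.274, 0.617, 0.245] pointing down, gripper open.
Joint ranges: [-2.63, 2.63], [-0.94, 2.18], [0.31, 2.57], [-1.31, 4.45], [0, 2.66], [-2.55, 2.55]. Speed limits (rad/s): [2.57, 2.57, 3.14, 3.14, 3.14, 3.14].

### API

Orientations are given as a rotation vector (axis times angle).
In Python, from workcell import bot, eyes, spot_in gives the robot as it stands.
- The arm moves only by the tool carry_out, never from a script. Its argument "series" is text: rows parted by semicolons, each of 4 numbers parted by spaces: the shift along the world's x, y, z in m, then the turn about the world's z in degrees. In form: tx ty tz roll; .... A call has 1 to 20 rows; each row shifts and turns the commanded pose from where the row before left it; what a row does not reach is not made up. A row lasts 1/8 s, in which the tool goes at most 62.5 mm and 10.7 degrees, less where a joint would pass 70% of its speed; a pose out of reach is approached as far as the arm can. A call is refused whole if a number of a shift passes 0.0625 or a number of a turn 10.7, either way. A call with a gripper value outside its range is refused whole. "jaw" is the gripper command: -1 is shut, 1 is fully open, values between are in proportion, set as the call begins (left out, the last holds). The fingers move at their own pace and stop on an object; "grip_force" is the grip in N (left out, the last holds). Time passes only in rows, so rows that do not move let the fingers close. It gives the time, the measured TCP pose, the force, the opening and the grip force at its end, in the units of the state.
- bot.read_state(): the state, without advancing time (a new reading comes with each control period).
- eyes.read_camera(name): name is "scene" or "top" or "wrist"; returns (picture, depth): 384x512x3 uint8, blue, green, red; 384x512 float32, m along the optical axis (not along the pixel's ray), 0 where there is no reading.
- eyes.get_calibration(name): a dict with "K" (3x3 intrinsics, pixels), "distortion" ([k1, k2, p1, p2, k3] as OpenCV has them; the pictures are not rectified), "position" and "rotation" of the camera in the world; the wrist camera has in their place "T_tool_cam" (4x4, takes a point from camera to tool coordinates, whose origin is the TCP and whose axes are the flange's). Camera axes: x right, y down, z forward; pixel columns grow to the right and rows downward; lengths in m; the calibration is good to about 2 mm. A picture is of the moment at which its call begins: read the wrist's pose just before it. get_calibration takes no time and is no camera call.
- bot.finish_job(): hands the job in; it is judged then, once.
Trained networks look in the newest picture that a camera, given by its name, has taken for a name from the list of things; names that differ only in an ending like _2 or _b are one class to them, and where a whole thing is asked for, a point or a joint stands for the part that bears it (a point fixed in the world has none). Each returns a list of dicts, best first, with "score" (0 to 1); they miss things now and then, are a little off and sometimes report something else, mostly with a low value. They report only what shows in the picture. A call takes as long as a camera call.
- spot_in(camera, target): "rect" ([centre column, centre row, width, height] in pixels, round what is visible of it).
The state is a dict: "time": time; "q": joint angles; "joint_vel": joint speeds; "joint_torque": joint torques, N m; "tool_pos": TCP position; "tcp_rot": TCP orientation; "wrist_force": force on the tool from outside, world axes, zero at the start; "torque": the same for the moment, N m; "width": opening from 0.0 (shut) to 1.0 (fully open); "grip_force": force on a finger pad.
Only numpy, scipy, OpenCV 4.12 (cv2) and the standard library are available. Lean on these libraries where they do the work, as an engineer would, in place of code of your own. Each camera call takes 0.05 s, during which the arm holds its last target. There are 200 camera calls.

## Working session

There is one attempt and no reset: what is moved stays moved. The work goes in short steps, Python scripts to look and compute and a tool call to move; the robot and the scene stay as the last step left them, time stands still between calls to the robot, and variables do not carry over. Pictures are saved under pics/ and viewed, at most 10 in all, crops included, and the job is handed in when it is done.

Besides the shell and the picture viewer there is one more tool, called after "Emit:" by a JSON object that holds its "op" and its "data", one argument or row to a line. carry_out: Moves the arm, as the interface text tells. Its arguments: {"type":"object","properties":{"series":{"type":"string"},"jaw":{"type":"number"},"grip_force":{"type":"number"}},"required":["series"]}

```bash
mkdir -p pics; cat > h.py <<'E'
import numpy as np, cv2
from scipy.spatial.transform import Rotation as R
from workcell import bot, eyes, spot_in
def cam(name):
    s=bot.read_state(); p,d=eyes.read_camera(name); c=eyes.get_calibration(name)
    K=np.array(c["K"]); D=np.array(c["distortion"])
    if name=="wrist":
        T=np.eye(4);T[:3,:3]=R.from_rotvec(s["tcp_rot"]).as_matrix();T[:3,3]=s["tool_pos"]
        T=T@np.array(c["T_tool_cam"])
    else:
        T=np.eye(4);r=np.array(c["rotation"]);T[:3,:3]=r if r.shape==(3,3) else R.from_rotvec(r).as_matrix();T[:3,3]=c["position"]
    return p,d,K,D,T
def ray(K,D,T,uv):
    n=cv2.undistortPoints(np.array(uv,float).reshape(-1,1,2),K,D).reshape(-1,2)
    return np.c_[n,np.ones(len(n))]
def atz(K,D,T,uv,z):
    r=ray(K,D,T,uv)@T[:3,:3].T; t=(z-T[2,3])/r[:,2]
    return T[:3,3]+r*t[:,None]
def pts(K,D,T,d):
    v,u=np.nonzero(d>0)
    r=ray(K,D,T,np.c_[u,v])*d[v,u][:,None]
    return u,v,r@T[:3,:3].T+T[:3,3]
E
python3 - <<'E'
from h import *
s=bot.read_state();print(s["time"],s["tool_pos"],s["tcp_rot"],s["width"])
for n in ["scene","top"]:
    p,d,K,D,T=cam(n); cv2.imwrite(f"pics/{n}0.png",p); print(n,T[:3,3].round(3),T[:3,2].round(2))
    for t in ["drive_unit","lever_knob","socket_mouth","shaft_grip","shaft_foot","dropper_bottle","paper_roll","stopper","guard_lever"]:
        for o in spot_in(n,t)[:2]:
            c=o["rect"]; u,v=int(c[0]),int(c[1]); z=d[min(v,383),min(u,511)]
            w=(T[:3,:3]@(ray(K,D,T,[[c[0],c[1]]])[0]*z)+T[:3,3]).round(3)
            print(t,round(o["score"],2),np.round(c),w)
E
```

```text
0.0 [0.2735654  0.61629153 0.24394539] [-0.65146567 -3.07270819  0.00348233] 1.0039261046188772
scene [-0.003 -0.849  1.028] [ 0.34  0.6  -0.73]
drive_unit 0.94 [303. 242.  81.  78.] [ 0.476 -0.285  0.058]
lever_knob 0.68 [188. 132.  15.  25.] [0.387 0.273 0.08 ]
lever_knob 0.62 [313. 223.  62.  40.] [ 0.546 -0.233  0.043]
socket_mouth 0.69 [292. 226.  17.  18.] [ 0.473 -0.233  0.072]
shaft_grip 0.48 [189. 134.  19.  28.] [0.386 0.261 0.079]
shaft_foot 0.48 [191. 133.  12.  28.] [0.394 0.263 0.08 ]
dropper_bottle 0.56 [341. 294.  14.  22.] [ 0.469 -0.466  0.053]
dropper_bottle 0.35 [315. 224.  61.  43.] [ 0.547 -0.241  0.046]
paper_roll 0.62 [316. 315.  38.  38.] [ 0.381 -0.485  0.062]
stopper 0.37 [186. 164.   8.   7.] [0.34  0.197 0.015]
guard_lever 0.95 [314. 226.  64.  43.] [ 0.545 -0.244  0.042]
top [ 0.2   -0.1    1.436] [ 0.19  0.   -0.98]
drive_unit 0.72 [309. 179.  67.  46.] [ 0.482 -0.256  0.098]
drive_unit 0.18 [314. 172.  64.  30.] [ 0.514 -0.28   0.047]
socket_mouth 0.54 [289. 187.  12.  13.] [ 0.461 -0.197  0.076]
shaft_grip 0.63 [130. 211.  22.  18.] [0.392 0.275 0.116]
shaft_foot 0.62 [132. 212.  18.  13.] [0.389 0.271 0.105]
shaft_foot 0.42 [308. 177.  67.  44.] [ 0.486 -0.254  0.096]
dropper_bottle 0.6 [369. 184.  15.  10.] [ 0.469 -0.448  0.057]
paper_roll 0.68 [378. 206.  25.  29.] [ 0.409 -0.486 -0.003]
guard_lever 0.56 [312. 172.  63.  36.] [ 0.513 -0.274  0.048]
```

```bash
python3 - <<'E'
import cv2,numpy as np
a=cv2.imread("pics/scene0.png")[190:340,240:390]; b=cv2.imread("pics/top0.png")[140:240,240:400]
a=cv2.resize(a,(500,500),interpolation=cv2.INTER_CUBIC); b=cv2.resize(b,(800,500),interpolation=cv2.INTER_CUBIC)
cv2.imwrite("pics/a.png",a);cv2.imwrite("pics/b.png",b)
E
```

```text
(no output)
```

View pics/scene0.png

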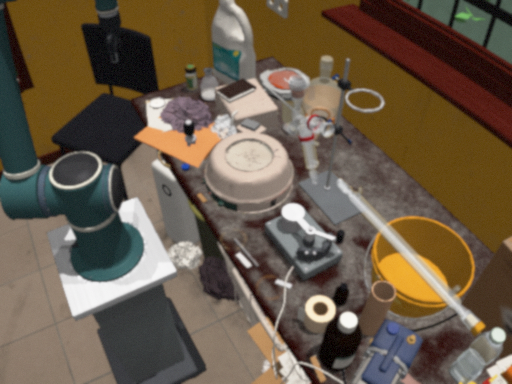

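View pics/b.png

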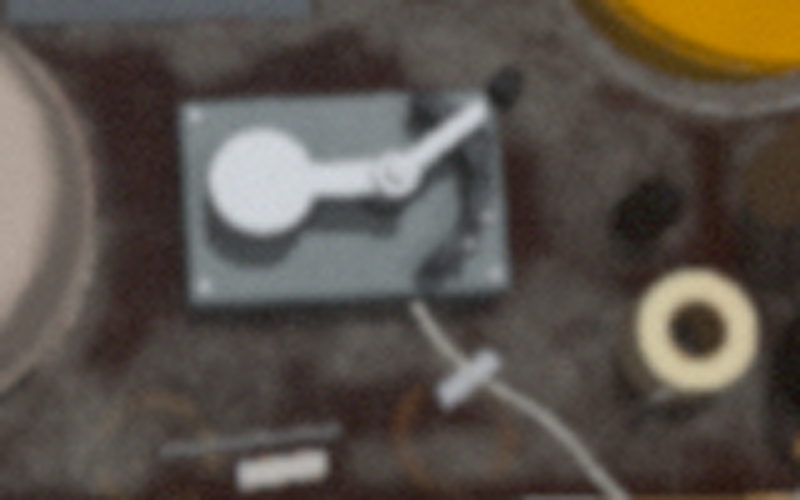

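The top crop (5× zoom from column 240, row 140) shows the guard disc at (263,180), the hinge at (395,172), the knob at (505,88) and the studs at (488,215) and (470,243). In the scene picture the shaft stands by the orange sheet at about (189,133).

```bash
python3 - <<'E'
from h import *
p,d,K,D,T=cam("top")
f=lambda u,v,z:atz(K,D,T,[[240+u/5,140+v/5]],z)[0].round(4)
k=f(505,88,.138);h=f(395,172,.111);g=f(263,180,.099)
print("knob",k,"hinge",h,"guard",g,"studs",f(488,215,.047),f(470,243,.047))
print("r",np.linalg.norm((k-h)[:2]),np.linalg.norm((g-h)[:2]))
c=[f(195,115,.045),f(495,272,.045),f(205,286,.045)];print("screws",c)
a=np.arctan2(*(k-h)[1::-1]);print(np.degrees(a), [ (h[:2]+.08*np.array([np.cos(a-t),np.sin(a-t)])).round(4) for t in (0,.3,.6,.9,1.2)])
u,v,P=pts(K,D,T,d)
m=(abs(P[:,0]-.39)<.05)&(abs(P[:,1]-.27)<.05)&(P[:,2]>.09)
print("shaft top",P[m].mean(0),P[m].max(0),P[m].min(0),m.sum())
m=(abs(P[:,0]-k[0])<.03)&(abs(P[:,1]-k[1])<.03)&(P[:,2]>.11)
print("knob top",P[m].mean(0),P[m].max(0),P[m].min(0),m.sum())
E
```

```text
knob [ 0.5342 -0.349   0.138 ] hinge [ 0.4909 -0.2853  0.111 ] guard [ 0.4903 -0.2074  0.099 ] studs [ 0.4763 -0.3511  0.047 ] [ 0.4589 -0.3389  0.047 ]
r 0.07702324324513996 0.07790231062041741
screws [array([ 0.5447, -0.1706,  0.045 ]), array([ 0.4406, -0.3538,  0.045 ]), array([ 0.4358, -0.1735,  0.045 ])]
-55.79413996649749 [array([ 0.5359, -0.3515]), array([ 0.5143, -0.3618]), array([ 0.4907, -0.3653]), array([ 0.467 , -0.3617]), array([ 0.4455, -0.3512])]
shaft top [0.39453238 0.28276814 0.10961023] [0.4140924  0.30393013 0.11979085] [0.37832362 0.26634705 0.09012283] 115
knob top [ 0.53730873 -0.34975277  0.13345263] [ 0.54980395 -0.34138443  0.14351   ] [ 0.52954311 -0.35864568  0.11209833] 47
```

```bash
python3 - <<'E'
from h import *
for n in ("top","scene"):
    p,d,K,D,T=cam(n);u,v,P=pts(K,D,T,d)
    m=(np.hypot(P[:,0]-.535,P[:,1]+.35)<.14)&(P[:,2]>.1)&(np.hypot(P[:,0]-.49,P[:,1]+.285)>.1)
    Q=P[m]; r=np.hypot(Q[:,0]-.535,Q[:,1]+.35); Q=Q[r>.02]; r=r[r>.02]
    print(n,Q[np.argsort(r)[:200:10]].round(3))
    m=(P[:,1]<.55)&(P[:,1]>-.45)&(abs(P[:,0]-(.274-.27*(P[:,1]-.617)))<.12)&(P[:,2]>.15)&(P[:,2]<.6)
    print("path",m.sum(),P[m][::max(1,m.sum()//15)].round(3))
E
```

```text
top [[ 0.615 -0.35   0.159]
 [ 0.617 -0.346  0.164]
 [ 0.618 -0.362  0.161]
 [ 0.618 -0.335  0.161]
 [ 0.62  -0.356  0.163]
 [ 0.617 -0.323  0.166]
 [ 0.619 -0.329  0.166]
 [ 0.62  -0.373  0.163]
 [ 0.621 -0.37   0.168]
 [ 0.621 -0.372  0.168]
 [ 0.619 -0.32   0.168]
 [ 0.618 -0.314  0.163]
 [ 0.6   -0.413  0.136]
 [ 0.626 -0.342  0.173]
 [ 0.624 -0.37   0.168]
 [ 0.623 -0.325  0.173]
 [ 0.609 -0.405  0.137]
 [ 0.603 -0.413  0.137]
 [ 0.602 -0.414  0.119]
 [ 0.617 -0.304  0.148]]
path 751 [[ 0.637 -0.292  0.204]
 [ 0.643 -0.383  0.166]
 [ 0.639 -0.373  0.17 ]
 [ 0.636 -0.352  0.171]
 [ 0.633 -0.329  0.171]
 [ 0.628 -0.295  0.178]
 [ 0.628 -0.443  0.172]
 [ 0.627 -0.396  0.169]
 [ 0.626 -0.341  0.166]
 [ 0.625 -0.274  0.162]
 [ 0.621 -0.42   0.168]
 [ 0.62  -0.347  0.163]
 [ 0.622 -0.272  0.151]
 [ 0.617 -0.419  0.159]
 [ 0.615 -0.359  0.158]
 [ 0.247  0.547  0.297]]
scene [[ 0.611 -0.359  0.164]
 [ 0.613 -0.358  0.157]
 [ 0.613 -0.366  0.157]
 [ 0.615 -0.359  0.161]
 [ 0.615 -0.362  0.164]
 [ 0.614 -0.329  0.155]
 [ 0.617 -0.349  0.17 ]
 [ 0.618 -0.35   0.166]
 [ 0.617 -0.334  0.167]
 [ 0.617 -0.367  0.165]
 [ 0.619 -0.352  0.167]
 [ 0.62  -0.35   0.17 ]
 [ 0.616 -0.324  0.161]
 [ 0.619 -0.366  0.17 ]
 [ 0.622 -0.352  0.17 ]
 [ 0.622 -0.347  0.172]
 [ 0.62  -0.329  0.168]
 [ 0.623 -0.36   0.166]
 [ 0.617 -0.385  0.16 ]
 [ 0.617 -0.314  0.163]]
path 941 [[ 0.258  0.548  0.343]
 [ 0.621 -0.244  0.165]
 [ 0.618 -0.25   0.153]
 [ 0.626 -0.302  0.185]
 [ 0.618 -0.292  0.161]
 [ 0.641 -0.325  0.168]
 [ 0.634 -0.338  0.169]
 [ 0.615 -0.34   0.166]
 [ 0.629 -0.367  0.173]
 [ 0.613 -0.358  0.157]
 [ 0.629 -0.388  0.167]
 [ 0.618 -0.391  0.162]
 [ 0.627 -0.413  0.167]
 [ 0.617 -0.41   0.154]
 [ 0.62  -0.436  0.169]
 [ 0.62  -0.45   0.164]]
```

Emit:
{"op": "carry_out", "data": {
  "series": "0 0 0.02 0;0 0 0.02 0",
  "jaw": 1
}}

```text
time: 1.4
tool_pos: [0.274, 0.6172, 0.2871]
tcp_rot: [0.651, 3.073, 0.001]
wrist_force: [-0.0, -0.9, 0.5]
width: 1.0
grip_force: 0.0
```

Emit:
{"op": "carry_out", "data": {
  "series": "0.0145 -0.0535 0 -3.7;0.0145 -0.0535 0 -3.7;0.0145 -0.0535 0 -3.7;0.0145 -0.0535 0 -3.7;0.0145 -0.0535 0 -3.7;0.0145 -0.0535 0 -3.7;0.0145 -0.0535 0 -3.7;0.0145 -0.0535 0 -3.7;0.0145 -0.0535 0 -3.7;0.0145 -0.0535 0 -3.7;0.0145 -0.0535 0 -3.7;0.0145 -0.0535 0 -3.7;0.0145 -0.0535 0 -3.7;0.0145 -0.0535 0 -3.7;0.0145 -0.0535 0 -3.7;0.0145 -0.0535 0 -3.7;0.0145 -0.0535 0 -3.7;0.0145 -0.0535 0 -3.7;0 0 0 0",
  "jaw": 0
}}

```text
time: 3.78
tool_pos: [0.5357, -0.35, 0.2867]
tcp_rot: [2.234, 2.205, -0.0]
wrist_force: [-0.2, 1.1, 0.6]
width: 0.505
grip_force: 0.0
```

```bash
python3 - <<'E'
from h import *
p,d,K,D,T=cam("wrist");cv2.imwrite("pics/w1.png",p)
s=bot.read_state();print(s["tool_pos"],s["q"],R.from_rotvec(s["tcp_rot"]).as_matrix()[:,1])
print(T[:3,3],[ (t,round(o["score"],2),np.round(o["rect"])) for t in ("lever_knob","lever_hinge","guard_lever") for o in spot_in("wrist",t)])
u,v,P=pts(K,D,T,d)
m=(np.hypot(P[:,0]-.535,P[:,1]+.35)<.03)&(P[:,2]>.128)&(P[:,2]<.15)
print("knob",P[m].mean(0),(P[m].max(0)+P[m].min(0))/2,m.sum())
m=(np.hypot(P[:,0]-.49,P[:,1]+.285)<.025)&(P[:,2]>.106)&(P[:,2]<.13)
print("hub",P[m].mean(0),(P[m].max(0)+P[m].min(0))/2,m.sum())
E
```

```text
[ 0.53530241 -0.34795078  0.28662543] [-6.15496991e-01  1.72424821e-01  1.63825448e+00  2.07976749e-04
  1.32952819e+00 -6.03978213e-01] [ 0.9999323  -0.01156767  0.00125484]
[ 0.53659631 -0.2681523   0.41527863] [('lever_knob', 0.77, array([216.,  99., 106., 194.])), ('lever_hinge', 0.76, array([206.,  97., 131., 195.])), ('lever_hinge', 0.34, array([217.,  99., 102., 195.])), ('guard_lever', 0.59, array([212., 100., 104., 197.]))]
knob [ 0.53827652 -0.34946155  0.13718113] [ 0.5381241  -0.35072743  0.13420466] 427
hub [ 0.49261175 -0.2854532   0.10934707] [ 0.49254966 -0.28866801  0.10987487] 224
```

View pics/w1.png

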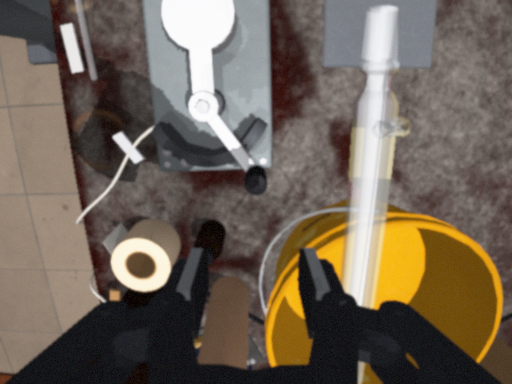

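The wrist picture shows the knob at (255,180), the hub at (204,104) and the bucket well clear. I go down over the knob, narrow the jaws round it and sweep the arc.

Emit:
{"op": "carry_out", "data": {
  "series": "0.002 -0.002 -0.055 0;0 0 -0.055 0;0 0 -0.04 0;0 0 -0.017 0;0 0 0 0",
  "jaw": 0
}}

```text
time: 4.6
tool_pos: [0.5366, -0.3469, 0.118]
tcp_rot: [-2.23, -2.211, 0.0]
wrist_force: [-0.8, -0.3, -0.2]
width: 0.499
grip_force: 0.0
```

Emit:
{"op": "carry_out", "data": {
  "series": "0 0 0 0;0 0 0 0;-0.011 -0.005 0 0;-0.011 -0.005 0 0;-0.012 -0.003 0 0;-0.012 -0.002 0 0;-0.012 0.001 0 0;-0.012 0.002 0 0;-0.011 0.004 0 0;-0.011 0.006 0 0;-0.004 0.003 0 0;0 0 0 0;0 0 0 0",
  "jaw": -0.35,
  "grip_force": 20
}}

```text
time: 6.22
tool_pos: [0.4438, -0.3486, 0.1194]
tcp_rot: [2.226, 2.205, 0.003]
wrist_force: [10.9, -7.0, -4.7]
width: 0.325
grip_force: 5.5
```

Emit:
{"op": "carry_out", "data": {
  "series": "0.003 -0.002 0 0;0 0 0 0;0 0 0.04 0;0 0 0.055 0;0 0 0.055 0;0 0.01 0.02 0;0 0 0 0",
  "jaw": 0
}}

```text
time: 7.1
tool_pos: [0.444, -0.3387, 0.2894]
tcp_rot: [2.23, 2.21, 0.0]
wrist_force: [0.1, 0.1, -0.3]
width: 0.499
grip_force: 0.0
```

```bash
python3 - <<'E'
from h import *
p,d,K,D,T=cam("wrist");cv2.imwrite("pics/w2.png",p)
s=bot.read_state();print(s["time"],s["tool_pos"],T[:3,3])
print([ (t,round(o["score"],2),np.round(o["rect"])) for t in ("lever_knob","socket_mouth") for o in spot_in("wrist",t)])
u,v,P=pts(K,D,T,d)
m=(np.hypot(P[:,0]-.4455,P[:,1]+.3512)<.03)&(P[:,2]>.128)&(P[:,2]<.15)
print("knob",P[m].mean(0),(P[m].max(0)+P[m].min(0))/2,m.sum())
m=(np.hypot(P[:,0]-.49,P[:,1]+.285)<.025)&(P[:,2]>.106)&(P[:,2]<.13)
print("hub",P[m].mean(0),(P[m].max(0)+P[m].min(0))/2,m.sum())
m=(np.hypot(P[:,0]-.49,P[:,1]+.207)<.06)&(P[:,2]>.08)&(P[:,2]<.1)
print("collar",P[m].mean(0),P[m].max(0),P[m].min(0),m.sum())
E
```

```text
7.15 [ 0.44329136 -0.33830036  0.28727251] [ 0.44460799 -0.25688111  0.41812109]
[('lever_knob', 0.95, array([333., 128., 175., 160.])), ('socket_mouth', 0.55, array([301.,  36.,  74.,  71.]))]
knob [ 0.44788264 -0.3513595   0.13717172] [ 0.44773291 -0.35262399  0.13411556] 407
hub [ 0.49126531 -0.28540121  0.10934253] [ 0.49143212 -0.28628639  0.10954597] 210
collar [ 0.49057305 -0.20933492  0.08977852] [ 0.54314221 -0.18296537  0.09992148] [ 0.45871085 -0.24537032  0.08001912] 2758
```

View pics/w2.png

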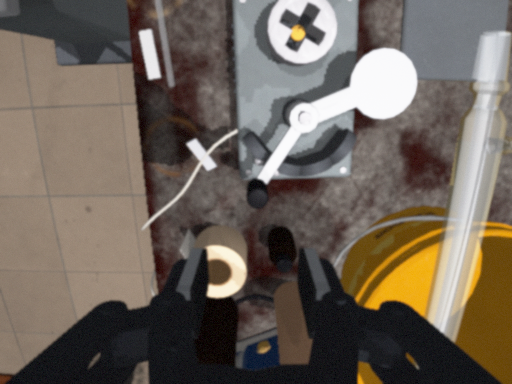

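The lever lies in the front notch and the guard is clear; the socket cross shows at (301,30). Next a look from right above the socket.

Emit:
{"op": "carry_out", "data": {
  "series": "0.022 0.025 0 0;0.022 0.03 0 0;0 0 0 0;0 0 0 0"
}}

```text
time: 7.75
tool_pos: [0.487, -0.2839, 0.2862]
tcp_rot: [-2.229, -2.209, 0.002]
wrist_force: [-0.7, -0.5, 0.3]
width: 0.5
grip_force: 0.0
```

```bash
python3 - <<'E'
from h import *
p,d,K,D,T=cam("wrist")
# rectify a top-down patch of plane z=.09, 0.08 m square, 0.2 mm/px; image up=+x,left=+y
c0=np.array([.491,-.208]);n=480;s=.08/n
i,j=np.mgrid[0:n,0:n];X=np.stack([c0[0]+(n/2-i)*s,c0[1]+(n/2-j)*s,np.full((n,n),.09)],-1).reshape(-1,3)
r=cv2.Rodrigues(T[:3,:3].T)[0]; uv=cv2.projectPoints(X,r,-T[:3,:3].T@T[:3,3],K,D)[0].reshape(n,n,2).astype(np.float32)
q=cv2.remap(p,uv[...,0],uv[...,1],cv2.INTER_CUBIC)
g=cv2.cvtColor(q,cv2.COLOR_BGR2GRAY)
# collar top = bright; fit circle
m=(g>150).astype(np.uint8);cs=max(cv2.findContours(m,cv2.RETR_EXTERNAL,cv2.CHAIN_APPROX_NONE)[0],key=cv2.contourArea)
(cx,cy),rad=cv2.minEnclosingCircle(cs);cc=[c0[0]+(n/2-cy)*s,c0[1]+(n/2-cx)*s]
print("collar",cc,rad*s)
# cross template fit
b=(g<=150).astype(np.float32); sat=cv2.cvtColor(q,cv2.COLOR_BGR2HSV)[...,1]; b=np.maximum(b,(sat>90).astype(np.float32))
best=[]
xs=X[:,:2].reshape(n,n,2)
from scipy.optimize import minimize
R0=np.hypot(xs[...,0]-cc[0],xs[...,1]-cc[1])<.028
for dx in np.arange(-.004,.0041,.001):
  for dy in np.arange(-.004,.0041,.001):
    for a in range(0,90,2):
      A=np.radians(a);e=xs-(np.array(cc)+[dx,dy]);x=e[...,0]*np.cos(A)+e[...,1]*np.sin(A);y=-e[...,0]*np.sin(A)+e[...,1]*np.cos(A)
      t=((abs(x)<.0065)&(abs(y)<.0215))|((abs(y)<.0065)&(abs(x)<.0215))
      best.append((np.abs(t[::3,::3]-b[::3,::3])[R0[::3,::3]].mean(),cc[0]+dx,cc[1]+dy,a))
best.sort();print(np.round(best[:6],4))
cv2.imwrite("pics/sock.png",q); print(bot.read_state()["tool_pos"],bot.read_state()["time"])
E
```

```text
collar [np.float64(0.4910833333333333), np.float64(-0.20816666666666667)] 0.056274205525716145
[[ 3.440e-02  4.901e-01 -2.062e-01  6.000e+01]
 [ 3.630e-02  4.901e-01 -2.062e-01  6.200e+01]
 [ 3.980e-02  4.911e-01 -2.062e-01  6.200e+01]
 [ 4.070e-02  4.911e-01 -2.062e-01  6.000e+01]
 [ 4.350e-02  4.901e-01 -2.052e-01  6.000e+01]
 [ 4.530e-02  4.901e-01 -2.052e-01  6.200e+01]]
[ 0.48699396 -0.28426977  0.28669134] 7.8
```

View pics/sock.png

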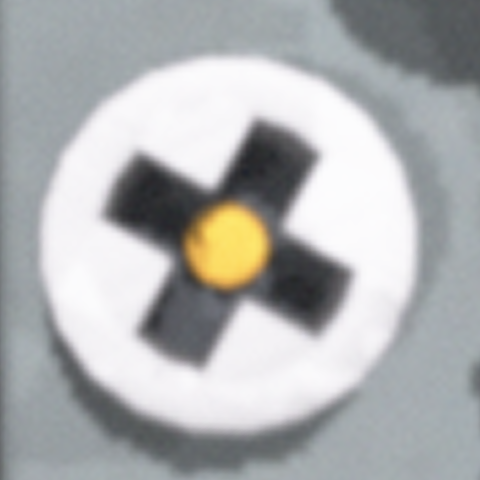

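The socket cross is clear: centre (230,243) in the patch, i.e. about (0.4903, -0.2062), one slot at −29°. On to the shaft.

Emit:
{"op": "carry_out", "data": {
  "series": "-0.0102 0.0538 0.002 0;-0.0102 0.0538 0.002 0;-0.0102 0.0538 0.002 0;-0.0102 0.0538 0.002 0;-0.0102 0.0538 0.002 0;-0.0102 0.0538 0.002 0;-0.0102 0.0538 0.002 0;-0.0102 0.0538 0.002 0;-0.0102 0.0538 0.002 0;0 0 0 0;0 0 0 0",
  "jaw": 0.6
}}

```text
time: 9.18
tool_pos: [0.3961, 0.1993, 0.3059]
tcp_rot: [2.231, 2.211, -0.002]
wrist_force: [-0.3, 0.0, 0.3]
width: 0.8
grip_force: 0.0
```

```bash
python3 - <<'E'
from h import *
p,d,K,D,T=cam("wrist"); s=bot.read_state();print(s["tool_pos"],s["time"],T[:3,3])
print([ (t,round(o["score"],2),np.round(o["rect"])) for t in ("shaft_grip","shaft_foot") for o in spot_in("wrist",t)[:2]])
u,v,P=pts(K,D,T,d)
for lo,hi in((.104,.1135),(.1135,.122)):
    m=(np.hypot(P[:,0]-.395,P[:,1]-.278)<.04)&(P[:,2]>lo)&(P[:,2]<hi);Q=P[m]
    rect=cv2.minAreaRect((Q[:,:2]*1000).astype(np.float32));print(Q.mean(0).round(4),rect,m.sum())
def rectify(z,c0,w,n,name):
    sc=w/n;i,j=np.mgrid[0:n,0:n];X=np.stack([c0[0]+(n/2-i)*sc,c0[1]+(n/2-j)*sc,np.full((n,n),z)],-1).reshape(-1,3)
    r=cv2.Rodrigues(T[:3,:3].T)[0]; uv=cv2.projectPoints(X,r,-T[:3,:3].T@T[:3,3],K,D)[0].reshape(n,n,2).astype(np.float32)
    q=cv2.remap(p,uv[...,0],uv[...,1],cv2.INTER_CUBIC);cv2.imwrite(name,q)
rectify(.111,(.395,.278),.096,480,"pics/sh.png")
E
```

```text
[0.39629711 0.19889581 0.30591955] 9.225 [0.39701284 0.28110221 0.43457441]
[('shaft_grip', 0.9, array([252.,  81.,  43.,  42.])), ('shaft_foot', 0.81, array([251.,  82.,  42.,  48.]))]
[0.3953 0.2853 0.1107] ((395.02630615234375, 285.2623596191406), (30.528322219848633, 30.042081832885742), 38.20576477050781) 620
[0.3949 0.2852 0.116 ] ((395.1162414550781, 285.1082458496094), (20.21317481994629, 20.90387725830078), 89.02933502197266) 452
```

View pics/sh.png

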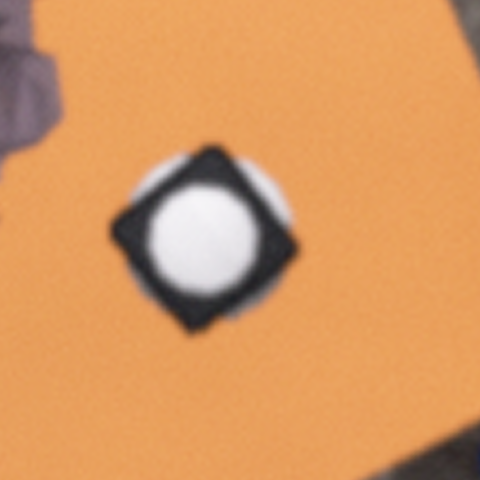

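The grip shows as a square centred at (203,239) in the patch, edges at 39°, so shaft at (0.395, 0.285). I turn −51° (fingers clear of the cloth) and go over it.

Emit:
{"op": "carry_out", "data": {
  "series": "0 0.015 0 -8.5;0 0.015 0 -8.5;0 0.014 0 -8.5;0 0.014 0 -8.5;0 0.014 0 -8.5;-0.001 0.014 0 -8.5;0 0 -0.05 0;0 0 0 0",
  "jaw": 0.6
}}

```text
time: 10.32
tool_pos: [0.393, 0.2833, 0.2521]
tcp_rot: [2.965, 1.031, -0.014]
wrist_force: [0.1, 0.0, 0.4]
width: 0.801
grip_force: 0.0
```

```bash
python3 - <<'E'
from h import *
L=[]
for _ in range(3):
    p,d,K,D,T=cam("wrist"); s=bot.read_state();L.append(s["tool_pos"])
y=R.from_rotvec(s["tcp_rot"]).as_matrix()[:,1]
print(np.mean(L,0),np.degrees(np.arctan2(y[1],y[0])),s["q"][5],s["time"])
E
```

```text
[0.39529352 0.28505951 0.25634272] -51.62352184223767 1.4750211442016172 10.475
```

Emit:
{"op": "carry_out", "data": {
  "series": "0 0 -0.05 0;0 0 -0.05 0;0 0 -0.04 0;0 0 -0.02 0;0 0 -0.013 0;0 0 0 0;0 0 0 0"
}}

```text
time: 11.35
tool_pos: [0.3964, 0.2869, 0.0849]
tcp_rot: [-2.966, -1.034, -0.004]
wrist_force: [-0.3, -0.6, -0.4]
width: 0.803
grip_force: 0.0
```

Emit:
{"op": "carry_out", "data": {
  "series": "0 0 0 0;0 0 0 0;0 0 0 0;0 0 0 0;0 0 0 0;0 0 0 0",
  "jaw": -1,
  "grip_force": 50
}}

```text
time: 12.1
tool_pos: [0.3956, 0.2865, 0.0841]
tcp_rot: [-2.966, -1.035, -0.002]
wrist_force: [-0.1, -0.9, 5.9]
width: 0.348
grip_force: 49.1
```

```bash
python3 - <<'E'
from workcell import bot
s=bot.read_state();print(s)
E
```

```text
{'time': 12.1, 'q': array([5.75765552e-01, 7.45721334e-02, 2.14807968e+00, 6.04869914e-06,
       9.17791973e-01, 1.47523890e+00]), 'joint_vel': array([ 0.00020216, -0.00076016,  0.00012468,  0.00044186,  0.00131786,
       -0.00110271]), 'joint_torque': array([ 7.12958816e-02, -3.21674323e+01, -2.86013871e+01,  4.51101665e-02,
       -3.60564161e-01,  5.50207682e-03]), 'tool_pos': array([0.39558443, 0.28647498, 0.08407202]), 'tcp_rot': array([-2.96600769e+00, -1.03472406e+00, -1.75091748e-03]), 'wrist_force': array([-0.08774581, -0.87347621,  5.90628779]), 'torque': array([-0.12897595,  0.14182679,  0.01239082]), 'grip_force': 49.1288423538208, 'width': 0.3481426864603777}
```

Emit:
{"op": "carry_out", "data": {
  "series": "0 0 0.03 0;0 0 0.05 0;0 0 0.05 0;0 0 0.05 0;0 0 0.03 0;0.0095 -0.0491 0 2.2;0.0095 -0.0491 0 2.2;0.0095 -0.0491 0 2.2;0.0095 -0.0491 0 2.2;0.0095 -0.0491 0 2.2;0.0095 -0.0491 0 2.2;0.0095 -0.0491 0 2.2;0.0095 -0.0491 0 2.2;0.0095 -0.0491 0 2.2;0.0095 -0.0491 0 2.2;0 0 -0.03 0;0 0 0 0;0 0 0 0"
}}

```text
time: 14.35
tool_pos: [0.4899, -0.2043, 0.2632]
tcp_rot: [-2.713, -1.582, 0.001]
wrist_force: [0.4, 0.3, -0.6]
width: 0.348
grip_force: 50.2
```

```bash
cat > pose.py <<'E'
from h import *
L=[]
for _ in range(4):
    p,d,K,D,T=cam("wrist"); s=bot.read_state();L.append(np.r_[s["tool_pos"],s["wrist_force"]])
y=R.from_rotvec(s["tcp_rot"]).as_matrix()[:,1]
print(np.mean(L,0).round(4),np.degrees(np.arctan2(y[1],y[0])),s["width"],s["time"],s["torque"].round(3))
cv2.imwrite("pics/w_last.png",p)
E
python3 pose.py
```

```text
[ 0.4906 -0.2045  0.2644 -0.2014  0.6071 -1.3371] -29.476156202021265 0.3466674111035027 14.55 [-0.023 -0.029 -0.046]
```

View pics/w_last.png

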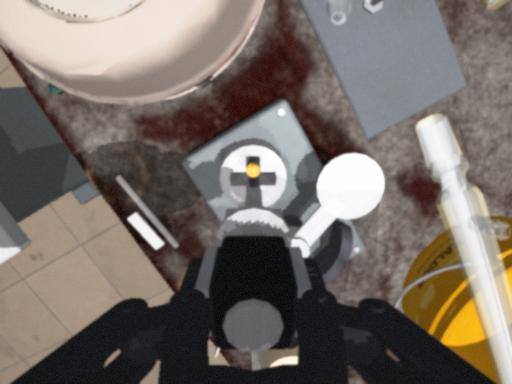

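The shaft is held straight, and the socket cross at (253,172) lies square with the gripper, with the flange right below it in the same column (252,225). Descending to just over the mouth.

Emit:
{"op": "carry_out", "data": {
  "series": "0 -0.0015 -0.03 0.3;0 0 -0.03 0;0 0 -0.02 0;0 0 0 0;0 0 0 0"
}}

```text
time: 15.18
tool_pos: [0.4909, -0.2065, 0.1847]
tcp_rot: [2.708, 1.589, 0.002]
wrist_force: [-0.6, 0.1, -1.9]
width: 0.35
grip_force: 50.2
```

```bash
python3 pose.py; python3 - <<'E'
from h import *
p,d,K,D,T=cam("wrist")
u,v,P=pts(K,D,T,d)
# flange/teeth/grip points near the axis above the collar, seen by wrist cam
for lo,hi in((.138,.150),(.2,.208),(.208,.216)):
    m=(np.hypot(P[:,0]-.49,P[:,1]+.206)<.04)&(P[:,2]>lo)&(P[:,2]<hi);Q=P[m]
    if len(Q): print(lo,Q.mean(0).round(4),Q.min(0).round(4),Q.max(0).round(4),m.sum(),cv2.minAreaRect((Q[:,:2]*1000).astype(np.float32)))
E
```

```text
[ 0.4911 -0.2067  0.1849  0.0701  0.0073 -1.5833] -29.231625526169424 0.34361567619014527 15.375 [-0.03  -0.04  -0.027]
0.138 [ 0.4963 -0.1972  0.1473] [ 0.4721 -0.2191  0.1405] [ 0.5114 -0.1868  0.1499] 1808 ((495.3208923339844, -199.0860595703125), (22.8487491607666, 41.733585357666016), 60.580589294433594)
0.2 [ 0.4969 -0.1958  0.2041] [ 0.4696 -0.2244  0.2   ] [ 0.5191 -0.1857  0.208 ] 1435 ((491.791015625, -204.643310546875), (26.07573127746582, 56.605709075927734), 60.39347839355469)
0.208 [ 0.4933 -0.2019  0.2117] [ 0.4617 -0.2259  0.208 ] [ 0.5263 -0.1818  0.216 ] 4790 ((490.3252868652344, -206.65863037109375), (30.540224075317383, 73.78221130371094), 60.199127197265625)
```

Emit:
{"op": "carry_out", "data": {
  "series": "-0.0005 0.0005 -0.008 0;0 0 -0.005 0;0 0 -0.005 0;0 0 -0.004 0;0 0 0 0"
}}

```text
time: 16.05
tool_pos: [0.4892, -0.2057, 0.1607]
tcp_rot: [-2.709, -1.588, 0.001]
wrist_force: [1.3, -0.4, -1.2]
width: 0.342
grip_force: 50.3
```

The foot is about 12 mm into the mouth without force, so I go on.

Emit:
{"op": "carry_out", "data": {
  "series": "0 0 -0.007 0;0 0 -0.007 0;0 0 -0.005 0;0 0 -0.003 0;0 0 0 0"
}}

```text
time: 16.68
tool_pos: [0.4894, -0.2058, 0.1395]
tcp_rot: [-2.71, -1.589, 0.001]
wrist_force: [-2.6, 1.1, 2.3]
width: 0.347
grip_force: 50.9
```

```bash
python3 pose.py
```

```text
[ 0.4894 -0.2058  0.1396 -2.0885  0.8321  3.0405] -29.237359549812588 0.34885661996685513 16.875 [ 0.277  0.588 -0.051]
```

Emit:
{"op": "carry_out", "data": {
  "series": "-0.0005 0 -0.003 0;0 0 -0.003 0;0 0 -0.002 0;0 0 0 0;0 0 0 0"
}}

```text
time: 17.5
tool_pos: [0.4895, -0.2059, 0.1341]
tcp_rot: [2.71, 1.589, 0.001]
wrist_force: [-7.4, 4.0, 19.1]
width: 0.347
grip_force: 52.8
```

```bash
python3 pose.py
```

```text
[ 0.4895 -0.2059  0.1341 -7.545   4.1621 19.2778] -29.240677776282244 0.3463981451515448 17.7 [ 0.92   1.74  -0.066]
```

Emit:
{"op": "carry_out", "data": {
  "series": "-0.001 0.0005 0 0;0 0 -0.001 0;0 0 0 0;0 0 0 0",
  "grip_force": 70
}}

```text
time: 18.2
tool_pos: [0.4894, -0.2058, 0.1341]
tcp_rot: [2.708, 1.588, 0.003]
wrist_force: [-7.4, 3.6, 22.3]
width: 0.341
grip_force: 68.3
```

```bash
python3 pose.py; python3 - <<'E'
from h import *
p,d,K,D,T=cam("wrist");u,v,P=pts(K,D,T,d)
m=(np.hypot(P[:,0]-.4902,P[:,1]+.206)<.022)&(P[:,2]>.08)&(P[:,2]<.11)
print("flange top",np.median(P[m],0),m.sum())
r=np.hypot(P[:,0]-.4902,P[:,1]+.206);m=(r<.031)&(r>.024)&(P[:,2]>.08)&(P[:,2]<.11)
print("collar top",np.median(P[m],0),m.sum())
q=cv2.resize(p[100:384,120:400],(790,600)[:2]);cv2.imwrite("pics/end.png",q)
E
```

```text
[ 0.4894 -0.2059  0.1341 -6.5621  3.8403 22.5763] -29.239166416717264 0.3441862491878368 18.4 [0.961 1.763 0.021]
flange top [ 0.49660397 -0.19530369  0.09690382] 2281
collar top [ 0.50409638 -0.18865545  0.09016049] 2201
```

View pics/end.png

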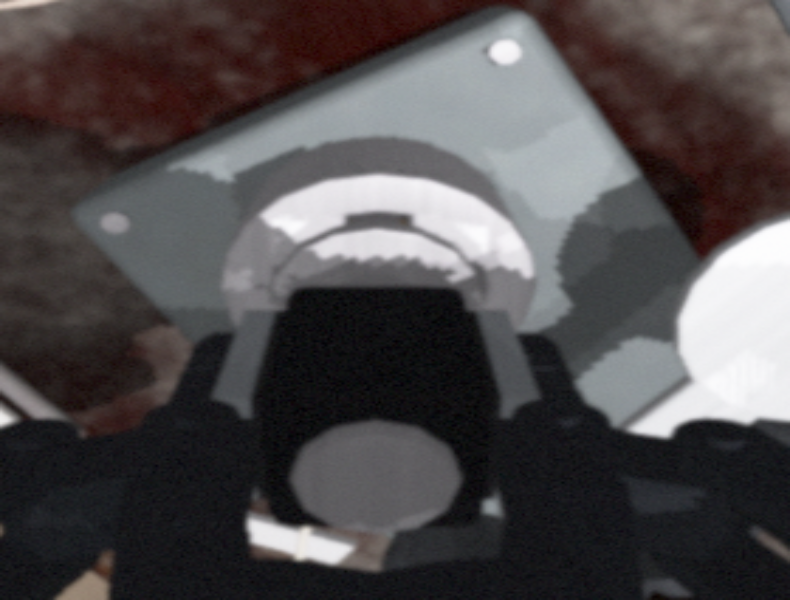

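The picture shows the flange seated on the collar (around (380,250)). Its top is at 96.9 mm and the collar's at 90.2 mm, which matches the 7 mm flange, so the shaft is home. It is pressed down with about 22 N and the guard is clear.

```bash
python3 -c "
from workcell import bot
print(bot.finish_job())"
```

```text
the job is handed in; nothing more can be done
None
```

I handed the job in with the guard lever in the marked front notch and the shaft fully home in the socket, held pressed down at about 22 N. It took about 18 s; the arm stayed well clear of the bystanders, though I took no last look at them.

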